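Clean the gauge tip, then hold it square on the scribed ring

TASK

Take the pen-shaped thickness gauge out of its stand and clean its tip in the round bristle-lined pot with two full strokes, each one down until the tip is near the bottom of the pot and back up until it is clear of the rim. Then take the reading: put the tip inside the scribed ring (not on the cross) on the sloping face of the housing, square to that face, and press gently until the sprung tip is pushed about halfway in. Finish while holding the gauge there, still and pressed; do not let go, and do not shift the other things on the bench.

Things in the scene. Friction and masses are not known exactly. Their poses are not given: they have to be found in the camera images.
- probe: pen-shaped thickness gauge, 147 mm long, 0.13 kg, upright in the stand. Origin: end of the tip when fully out; z runs up its long axis. From the tip up: sprung dark pin 6 mm thick, 0-20 mm; round steel nose 18 mm thick, 20-60 mm; square grey grip 22 x 22 mm, faces across x and y, 60-138 mm; round black cap, 138-147 mm. The grip's lower shoulder rests on the stand, the tip 12 mm above the bench
- tip (a point): end of the gauge's sprung tip; it moves with the pin
- plunger (a joint): how far the sprung tip is pushed into the gauge: 0 fully out, 0.010 m fully in (stop); a soft spring of 1.2 N at 0, 2.7 N at 0.005 and 4.2 N at 0.010
- stand: fixed stand of the gauge: dark base 80 x 80 x 8 mm, four posts, aluminium top 56 x 56 mm at height 72 mm with a round through-hole of 22 mm in its middle. Origin: centre of its underside
- pot: fixed round aluminium cleaning pot, 64 mm across (foot 68 mm), rim 75 mm high, wall 4 mm, inner floor at 8 mm; three rows of black bristles on its wall leave the middle 30 mm open and offer no resistance. Origin: centre of its underside, z up
- housing: fixed housing: dark base plate 130 x 130 x 10 mm with a wedge carrying a grey cover 110 x 104 mm, whose flat upper face slopes by 25 degrees: it rises towards the housing's +x (away from the robot at yaw 0), 29 mm high at the low edge, 52 mm in the middle, 75 mm at the high edge. Origin: centre of its underside
- face (a point): middle of the housing's sloping face; z is the outward normal of the face, y runs level along it, x runs up the slope
- ring_mark: centre of the ring scribed on the sloping face (thin dark line, 18 mm across), at mid-slope, left or right of the middle by 14 to 32 mm. Axes: as the housing's
- cross_mark: centre of the diagonal cross scribed on the same face (16 mm), on the other side of the middle; not the place to measure
- grease_tin: bystander: round tin with blue lid, 60 mm across, 24 mm high
- lens_jar: bystander: glass jar with black cap, 46 mm across, 69 mm high
- part_gear: bystander: brass gear wheel lying flat, 43 mm across, 12 mm high
- hex_key: bystander: black hex key lying flat, 104 x 34 mm
- red_case: bystander: small red case standing up, 32 x 40 x 62 mm
There are look-alikes about, which are no part of the job. Leave any turquoise look-alike of the probe alone.

How it is judged:
On the way, in this order (a step that is already met when the one before it is completed fails the run):
1. first stroke: the gauge is lowered in the pot until the tip is within about 2 cm of its inner floor (horizontal distance between tip and pot below 0.026 m and z of tip in the frame of pot below 0.032 m), for 0.05 s.
2. first stroke: the gauge is raised until the tip is above the rim (z of tip in the frame of pot above 0.077 m), for 0.05 s.
3. second stroke: the gauge is lowered in the pot until the tip is within about 2 cm of its inner floor (all of step 1), for 0.05 s.
4. second stroke: the gauge is raised until the tip is above the rim (z of tip in the frame of pot above 0.077 m), for 0.05 s.
At the end, for the whole second after the job is handed in: gauge held still in the fingers, tip within 9 mm of the ring's centre, axis within 9 degrees of the face's normal, sprung tip pushed in 2 to 8.5 mm with 0.8 to 8 N on the face, robot not touching the housing, gauge clear of stand and pot, bystanders within 30 mm of their start (distance between tip and ring_mark below 0.009 m and angle between the z axis of probe and the z axis of face, either way round below 0.16 rad and value of joint plunger between 0.002 and 0.0085 m and contact force between probe and housing between 0.8 and 8 N and contact force between the fingers and probe above 2 N and contact force between probe and stand below 0.1 N and contact force between probe and pot below 0.1 N and contact force between the arm and housing below 0.1 N and linear speed of probe below 0.02 m/s and distance of each of grease_tin, lens_jar, part_gear, hex_key, red_case from where it was at the start of the episode below 0.03 m); the arm keeps its last pose, push and grip.
It fails at once if the gauge is pressed hard on the housing (over 15 N) (contact force between probe and housing above 15 N).
It fails at once if a bystander is shifted by more than 30 mm (distance of any of grease_tin, lens_jar, part_gear, hex_key, red_case from where it was at the start of the episode above 0.03 m).
It also fails if it takes over 51 s, if anything falls off the work surface, if the arm or the gripper's body presses on something with over 40 N, if the wrist force passes 120 N, or if a joint passes its speed limit or range.

ROBOT

A 6-joint arm with a two-finger parallel gripper is mounted at the origin on a cart in front of the work surface, level with it; the furniture and walls round the work are solid. World frame = base frame: x ahead of the robot, y to its left, z up, the work surface at z = 0. Lengths are in m, angles in rad, forces in N, time in s.
With the tool pointing down it reaches from about 0.375 to 0.975 m from the base axis. Payload 3.8 kg.
Tool frame: the origin (TCP) lies midway between the tips of the shut fingers; the grasp point (between the pads) lies 19 mm behind it; z points along the fingers, y is the line along which they close (so a half turn about z gives the same grasp; the last joint's range is limited). The gripper opens to 85 mm and grips with 20 to 120 N. Pads are 22 mm wide; open, the fingers measure 114 mm over their backs; the gripper's body (76 mm by 85 mm) begins 54 mm behind the grasp point. The pads swing forward as they close: fully open they stand 13 mm farther back than shut.
Start: joints at [-1.226, 0.264, 1.604, -0, 1.274, -0.037], TCP at [0.251, -0.626, 0.231] pointing down, gripper open.
Joint ranges: [-2.63, 2.63], [-0.94, 2.18], [0.31, 2.57], [-1.31, 4.45], [0, 2.66], [-2.55, 2.55]. Speed limits (rad/s): [2.57, 2.57, 3.14, 3.14, 3.14, 3.14].

INTERFACE

Orientations are given as a rotation vector (axis times angle).
In Python, from workcell import bot, read_camera, camera_info, ticket gives the robot as it stands.
- The arm moves only by the tool servo_tool, never from a script. Its argument "targets" is a list of rows, each an object of numbers: "hand": the closure, from -1 (fully open) to 1 (shut); "x", "y", "z": the shift along the tool's x, y, z as a fraction of full scale; "roll": the turn about the tool's z as a fraction of full scale. In form: [{"hand": .., "x": .., "y": .., "z": .., "roll": ..}, ...]. A call has 1 to 10 rows; each row is the pose to reach, as a shift and turn from the pose commanded when the call began, along the tool's axes at that moment, turning the shorter way round; what a row does not reach only later rows make up. Full scale, the value 1, is 50 cm for a shift and 180 degrees for a turn. A row lasts 1/12 s, in which the tool goes at most 41.7 mm and 7.16 degrees, less where a joint would pass 70% of its speed; a pose out of reach is approached as far as the arm can. A call with a number of a shift or a turn outside -1 to 1 is refused whole. A call with a gripper value outside its range is refused whole. The fingers move at their own pace and stop on an object; "grip_force" is the grip in N (left out, the last holds). Time passes only in rows, so rows that repeat a pose let the fingers close. It gives the time, the measured TCP pose, the force, the opening and the grip force at its end, in the units of the state.
- bot.read_state(): the state, without advancing time (a new reading comes with each control period).
- read_camera(name): name is "side" or "top" or "wrist"; returns the picture (400x640x3 uint8, red, green, blue); there is no depth.
- camera_info(name): a dict with "fx", "fy", "cx", "cy" (pixels), "k1" (the pictures are not rectified: a ray, as slopes to the right and down, at radius r is drawn at 1 + k1 r^2 times it, then the intrinsics apply), "eye" and "orientation" of the camera in the world; the wrist camera has in their place "T_tool_cam" (4x4, takes a point from camera to tool coordinates, whose origin is the TCP and whose axes are the flange's). Camera axes: x right, y down, z forward; pixel columns grow to the right and rows downward; lengths in m; the calibration is good to about 2 mm. A picture is of the moment at which its call begins: read the wrist's pose just before it. camera_info takes no time and is no camera call.
- ticket.finish_job(): hands the job in; it is judged then, once.
The state is a dict: "time": time; "q": joint angles; "joint_vel": joint speeds; "joint_torque": joint torques, N m; "tool_pos": TCP position; "tcp_rot": TCP orientation; "wrist_force": force on the tool from outside, world axes, zero at the start; "torque": the same for the moment, N m; "width": opening from 0.0 (shut) to 1.0 (fully open); "grip_force": force on a finger pad.
Only numpy, scipy, OpenCV 4.12 (cv2) and the standard library are available. Lean on these libraries where they do the work, as an engineer would, in place of code of your own. Each camera call takes 0.05 s, during which the arm holds its last target. There are 200 camera calls.

## Working session

There is one attempt and no reset: what is moved stays moved. The work goes in short steps, Python scripts to look and compute and a tool call to move; the robot and the scene stay as the last step left them, time stands still between calls to the robot, and variables do not carry over. Pictures are saved under pics/ and viewed, at most 10 in all, crops included, and the job is handed in when it is done.

Besides the shell and the picture viewer there is one more tool, called after "Emit:" by a JSON object that holds its "fn" and its "kwargs". servo_tool: Moves the arm, as the interface text tells. Its arguments: {"type":"object","properties":{"targets":{"type":"array"},"grip_force":{"type":"number"}},"required":["targets"]}

```bash
ls; mkdir -p pics; python3 - <<'E'
from workcell import bot, read_camera, camera_info
import cv2
s=bot.read_state();print(s)
for n in("side","top","wrist"):
    print(n,camera_info(n)); cv2.imwrite(f"pics/{n}0.png",read_camera(n)[:,:,::-1])
E
```

```text
pics
{'time': 0.0, 'q': array([-1.22589955e+00,  2.64765993e-01,  1.60538273e+00, -4.74707281e-05,
        1.27368253e+00, -3.68986890e-02]), 'joint_vel': array([ 0.0026076 ,  0.00110407,  0.00075612,  0.00010295, -0.00017166,
        0.00173168]), 'joint_torque': array([-1.93176609e-03, -5.15106511e+01, -3.67314327e+01, -1.03180375e-04,
        1.27165092e-02, -3.02681293e-06]), 'tool_pos': array([ 0.2512338 , -0.62571666,  0.22994865]), 'tcp_rot': array([-3.08235410e+00, -5.95690119e-01,  6.09386154e-04]), 'wrist_force': array([-0.15101005, -0.08369824,  0.67229688]), 'torque': array([-0.01760335, -0.02871606,  0.04759942]), 'grip_force': 0.0, 'width': 0.9993225164418147}
side {'fx': 438.202986370713, 'fy': 438.202986370713, 'cx': 328.9558274712363, 'cy': 194.19942487274264, 'k1': -0.035172443203572254, 'eye': array([ 0.53603044, -0.91396247,  0.67607575]), 'orientation': array([-2.23080647, -0.00455585,  0.02076025])}
top {'fx': 391.4236074211871, 'fy': 391.4236074211871, 'cx': 315.8518687716476, 'cy': 199.5759561753491, 'k1': -0.013154884028364663, 'eye': array([ 0.38753812, -0.07347106,  0.9937521 ]), 'orientation': array([-2.13361822,  2.16207411, -0.18797804])}
wrist {'fx': 294.43550940806074, 'fy': 294.43550940806074, 'cx': 313.693715676078, 'cy': 198.03122055116575, 'k1': 0.007006309766475615, 'T_tool_cam': array([[-9.65676116e-04, -9.50809432e-01, -3.09774906e-01,
         7.96398258e-02],
       [ 9.99999409e-01, -1.07307261e-03,  1.76295782e-04,
        -2.59551773e-04],
       [-5.00034658e-04, -3.09774553e-01,  9.50809906e-01,
        -1.41653319e-01],
       [ 0.00000000e+00,  0.00000000e+00,  0.00000000e+00,
         1.00000000e+00]])}
```

View pics/side0.png

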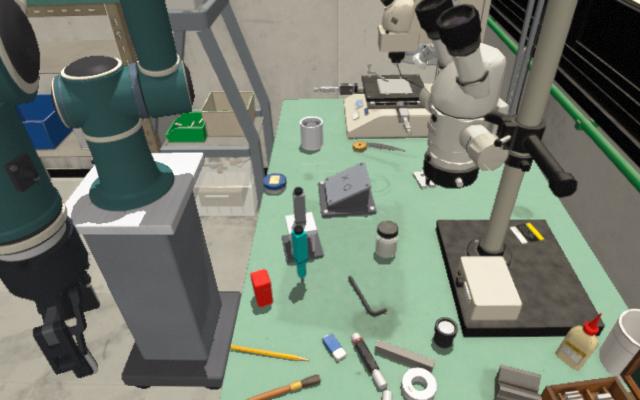

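View pics/top0.png

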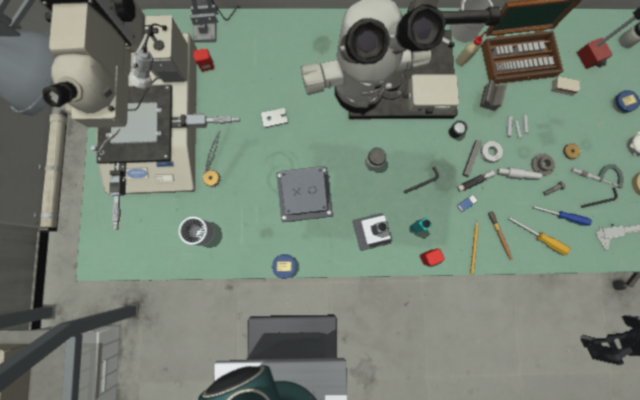

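Side view: the grey probe is in the stand at (299,205), with a turquoise look-alike in front at (300,245), the housing at (347,190) and a cup-like pot at (312,133). Top view: probe and stand (375,231), turquoise look-alike (421,227), pot (195,231), housing (304,193) with the cross about (297,192) and ring about (312,190). The grey one in the square stand fits the description, so I'll confirm it in an enlarged crop.

```bash
cat > h.py <<'E'
import numpy as np, cv2
from scipy.spatial.transform import Rotation as R
from workcell import bot, read_camera, camera_info
def cam(n,s=None):
    c=camera_info(n)
    if n=="wrist":
        T=c["T_tool_cam"]; Rt=R.from_rotvec(s["tcp_rot"]).as_matrix()
        return c,Rt@T[:3,3]+s["tool_pos"],Rt@T[:3,:3]
    return c,np.array(c["eye"]),R.from_rotvec(c["orientation"]).as_matrix()
def ray(n,uv,s=None):
    c,e,M=cam(n,s); d=np.array([(uv[0]-c["cx"])/c["fx"],(uv[1]-c["cy"])/c["fy"]]); x=d.copy()
    for _ in range(10): x=d/(1+c["k1"]*(x@x))
    v=M@np.r_[x,1]; return e,v/np.linalg.norm(v)
def plane(n,uv,z,s=None):
    e,v=ray(n,uv,s); return e+v*(z-e[2])/v[2]
def pix(n,p,s=None):
    c,e,M=cam(n,s); q=M.T@(np.array(p)-e); x=q[:2]/q[2]; x=x*(1+c["k1"]*(x@x))
    return x*c["fx"]+[c["cx"],c["cy"]]
def tri(a,b):
    (e,v),(f,w)=a,b; t=np.linalg.lstsq(np.c_[v,-w],f-e,rcond=None)[0]
    p,q=e+t[0]*v,f+t[1]*w; return (p+q)/2,np.linalg.norm(p-q)
E
python3 - <<'E'
from h import *
t=cv2.imread("pics/top0.png"); s=cv2.imread("pics/side0.png")
a=cv2.resize(t[150:280,165:295],(390,300)) 
def crop(im,x,y,w=80,h=60): return cv2.resize(im[y:y+h,x:x+w],(400,300),interpolation=cv2.INTER_CUBIC)
o=np.vstack([np.hstack([crop(t,265,163),crop(t,350,202)]),np.hstack([crop(t,155,202),crop(s,275,105,120,90)])])
cv2.imwrite("pics/c1.png",o)
for nm,uv,z in[("probe top",(380,227),.159),("pot",(195,230),.075),("housing",(304,193),.03),("stand base",(373,233),0.008)]: print(nm,plane("top",uv,z).round(3))
E
```

```text
probe top [ 0.458 -0.226  0.159]
pot [0.464 0.193 0.075]
housing [ 0.557 -0.062  0.03 ]
stand base [ 0.456 -0.235  0.008]
```

View pics/c1.png

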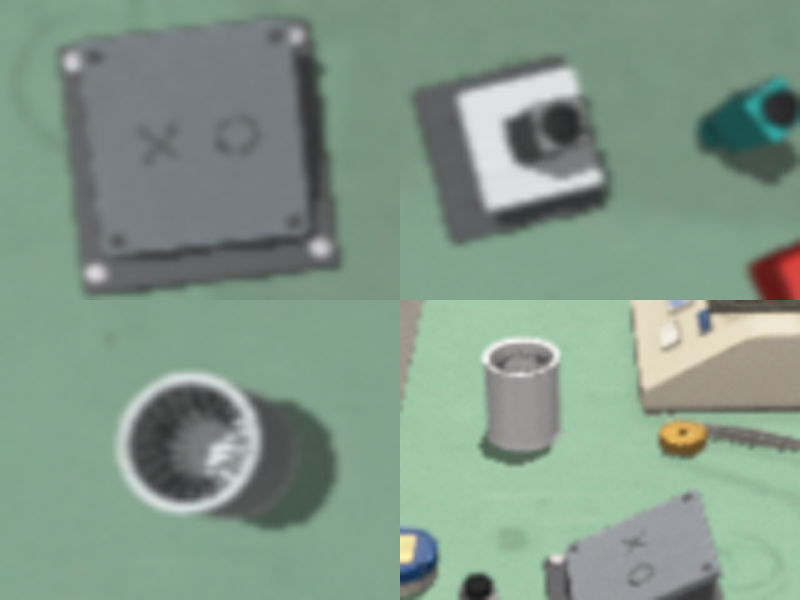

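```bash
python3 - <<'E'
from h import *
t=cv2.imread("pics/top0.png"); g=cv2.cvtColor(t,cv2.COLOR_BGR2HSV)
T=lambda cx,cy,ox,oy:(ox+cx/5,oy+cy/5)
# housing base screws
sc=[plane("top",T(*c,265,163),.012) for c in[(72,62),(297,35),(320,247),(95,272)]]
H=np.mean(sc,0); d=(sc[0]+sc[1]-sc[2]-sc[3])[:2]; l=(sc[0]+sc[3]-sc[1]-sc[2])[:2]
print("housing",H.round(4),"yaw",np.degrees(np.arctan2(d[1],d[0])),np.degrees(np.arctan2(-l[0],l[1])),np.linalg.norm(d)/2,np.linalg.norm(l)/2)
print("ring",plane("top",T(237,135,265,163),.052),"cross",plane("top",T(157,143,265,163),.052))
st=[plane("top",T(*c,350,202),.072) for c in[(57,95),(173,68),(205,182),(87,212)]]
print("standtop",np.mean(st,0).round(4)); d=(st[0]+st[1]-st[2]-st[3])[:2]; l=(st[0]+st[3]-st[1]-st[2])[:2]
print("yaw",np.degrees(np.arctan2(d[1],d[0])),np.degrees(np.arctan2(-l[0],l[1])),np.linalg.norm(d)/2,np.linalg.norm(l)/2)
print("cap",plane("top",T(163,123,350,202),.159))
m=((g[...,2]>150)&(g[...,1]<60)).astype(np.uint8); m[:,:165]=0;m[:,230:]=0;m[:205]=0;m[265:]=0
c=max(cv2.findContours(m,0,2)[0],key=cv2.contourArea); e=cv2.fitEllipse(c); print("pot rim",e,plane("top",e[0],.075))
s=bot.read_state(); print("R",R.from_rotvec(s["tcp_rot"]).as_matrix().round(3))
sv=cv2.imread("pics/side0.png").max(2)
print("cap in side:",pix("side",[.458,-.23,.159]),"pot:",pix("side",[.464,.193,.075]))
for p in [(299,191)]: print(tri(ray("top",T(163,123,350,202)),ray("side",p)))
E
```

```text
housing [ 0.5584 -0.0628  0.012 ] yaw 5.555685440713104 6.029423060365564 0.109630982367388 0.1152402623303463
ring [ 0.5601522  -0.08331409  0.052     ] cross [ 0.55663091 -0.04418974  0.052     ]
standtop [ 0.4592 -0.2324  0.072 ]
yaw 12.959747363813168 12.790960572016717 0.056205712167857344 0.057409312817699884
cap [ 0.45910199 -0.23158203  0.159     ]Traceback (most recent call last):
  File "<stdin>", line 14, in <module>
cv2.error: OpenCV(4.12.0) /io/opencv/modules/imgproc/src/shapedescr.cpp:361: error: (-201:Incorrect size of input array) There should be at least 5 points to fit the ellipse in function 'fitEllipseNoDirect'
```

```bash
cat >> h.py <<'E'
def plan(p,yaw=None):
    """shift in tool axes (fractions of 0.5 m) to TCP world p; roll to bring tool y to yaw (deg, mod 180)"""
    s=bot.read_state(); M=R.from_rotvec(s["tcp_rot"]).as_matrix(); d=M.T@(np.array(p)-s["tool_pos"])/.5
    y=np.degrees(np.arctan2(M[1,1],M[0,1]))
    print("shift",d.round(4),"tooly deg",round(y,2),"tool x",M[:,0].round(3),"q6",s["q"][5].round(3),"t",s["time"])
    if yaw is not None:
        r=-((yaw-y+90)%180-90); print("roll",round(r/180,4),"deg",round(r,2))
E
python3 - <<'E'
from h import *
print("pot",plane("top",(193,230.7),.075))
s=bot.read_state(); print(R.from_rotvec(s["tcp_rot"]).as_matrix().round(3))
plan([.4592-.03,-.232,.24],102.9)
plan([.4592-.03,-.232,.24],12.9)
E
```

```text
pot [0.46246522 0.19736391 0.075     ]
[[ 0.928  0.373 -0.001]
 [ 0.373 -0.928  0.002]
 [ 0.    -0.002 -1.   ]]
shift [ 0.6237 -0.5984 -0.0184] tooly deg -68.12 tool x [0.928 0.373 0.   ] q6 -0.037 t 0.15
roll 0.0499 deg 8.98
shift [ 0.6237 -0.5984 -0.0184] tooly deg -68.12 tool x [0.928 0.373 0.   ] q6 -0.037 t 0.15
roll -0.4501 deg -81.02
```

Emit:
{"fn": "servo_tool", "kwargs": {"targets": [{"hand":-1,"x":0.1,"y":-0.085,"z":-0.06,"roll":0.02},{"hand":-1,"x":0.68,"y":-0.576,"z":-0.06,"roll":0.05},{"hand":-1,"x":0.68,"y":-0.576,"z":-0.06,"roll":0.05},{"hand":-1,"x":0.68,"y":-0.576,"z":-0.06,"roll":0.05},{"hand":-1,"x":0.68,"y":-0.576,"z":-0.06,"roll":0.05},{"hand":-1,"x":0.68,"y":-0.576,"z":-0.06,"roll":0.05},{"hand":-1,"x":0.68,"y":-0.576,"z":-0.06,"roll":0.05},{"hand":-1,"x":0.68,"y":-0.576,"z":-0.06,"roll":0.05},{"hand":-1,"x":0.68,"y":-0.576,"z":-0.06,"roll":0.05},{"hand":-1,"x":0.68,"y":-0.576,"z":-0.06,"roll":0.05}], "grip_force": 30}}

```text
time: 0.98
tool_pos: [0.4446, -0.2595, 0.2602]
tcp_rot: [-3.122, -0.352, -0.0]
wrist_force: [0.9, 0.5, -1.1]
width: 0.998
grip_force: 0.0
```

Emit:
{"fn": "servo_tool", "kwargs": {"targets": [{"hand":-1,"x":0,"y":0,"z":0,"roll":0},{"hand":-1,"x":0,"y":0,"z":0,"roll":0}]}}

```text
time: 1.15
tool_pos: [0.4451, -0.2595, 0.2602]
tcp_rot: [3.121, 0.36, -0.0]
wrist_force: [0.3, 0.0, 0.0]
width: 1.001
grip_force: 0.0
```

```bash
python3 - <<'E'
from h import *
plan([.4592,-.232,.26],102.9); s=bot.read_state()
cv2.imwrite("pics/w1.png",read_camera("wrist")[:,:,::-1])
for z in(.072,.150,.159): print(pix("wrist",[.4592,-.232,z],s))
E
```

```text
shift [ 0.0399 -0.0471  0.0004] tooly deg -76.85 tool x [ 0.974  0.228 -0.   ] q6 0.765 t 1.15
roll 0.0014 deg 0.25
[292.93406151 157.72458893]
[287.02093975 173.72643076]
[286.11229725 176.18495893]
```

View pics/w1.png

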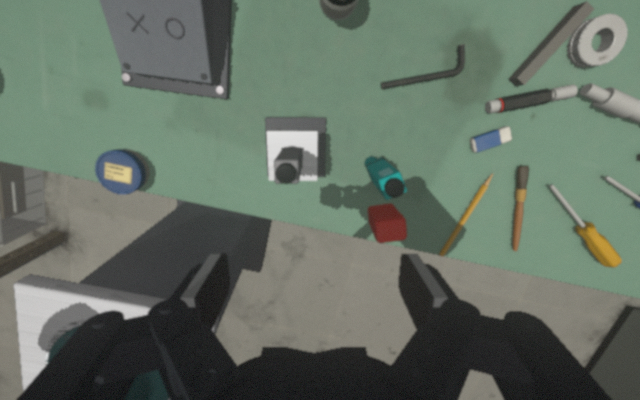

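The wrist view shows the grey grip and cap at (287,173) on its stand, square to the image axes, so the probe's yaw matches the stand's. The turquoise look-alike is clear at (390,185). Next I'll move over the probe and lower.

Emit:
{"fn": "servo_tool", "kwargs": {"targets": [{"hand":-1,"x":0.04,"y":-0.047,"z":0,"roll":0.001},{"hand":-1,"x":0.04,"y":-0.047,"z":0.06,"roll":0.001},{"hand":-1,"x":0.04,"y":-0.047,"z":0.12,"roll":0.001},{"hand":-1,"x":0.04,"y":-0.047,"z":0.12,"roll":0.001},{"hand":-1,"x":0.04,"y":-0.047,"z":0.12,"roll":0.001}]}}

```text
time: 1.62
tool_pos: [0.4564, -0.2346, 0.1983]
tcp_rot: [-3.12, -0.344, 0.007]
wrist_force: [0.4, 0.1, 0.6]
width: 0.995
grip_force: 0.0
```

```bash
python3 - <<'E'
from h import *
plan([.4592,-.232,.098],102.9); s=bot.read_state()
im=read_camera("wrist")[:,:,::-1].copy(); cv2.imwrite("pics/w2.png",im)
for z in(.072,.150,.159): print(pix("wrist",[.4592,-.232,z],s))
g=im.max(2); m=(g<45).astype(np.uint8)
n,l,st,ce=cv2.connectedComponentsWithStats(m)
for i in range(1,n):
    if st[i,4]>150: print(st[i],ce[i].round(1),plane("wrist",ce[i],.159,s).round(4))
cv2.imwrite("pics/w2c.png",cv2.resize(im[60:260,200:440],(720,600)))
E
```

```text
shift [ 0.0074 -0.0032  0.2006] tooly deg -77.43 tool x [ 0.976  0.218 -0.004] q6 0.828 t 1.6167
roll -0.0018 deg -0.33
[312.30672311 186.45825165]
[311.48290358 217.54830764]
[311.34766652 222.65105354]
[432 220  25  23 369] [443.5 230.9] [ 0.4727 -0.3196  0.159 ]
[   19   255   621   145 37687] [317.  356.3] [ 0.3495 -0.2606  0.159 ]
```

View pics/w2c.png

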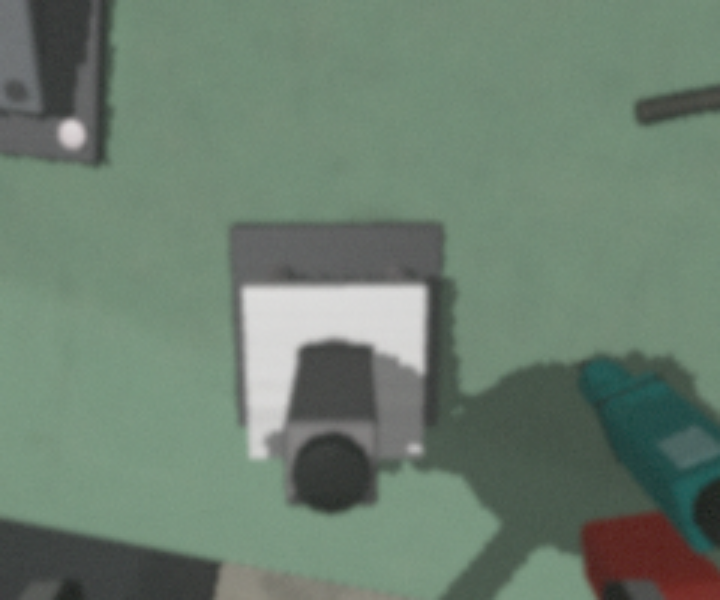

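The crop shows the probe upright in the stand, with its cap at about (310,217) in full-image pixels, 3 mm further along tool x than predicted, and the grip square to the fingers. I'll descend and grip.

Emit:
{"fn": "servo_tool", "kwargs": {"targets": [{"hand":-1,"x":0.009,"y":-0.003,"z":0.04,"roll":-0.001},{"hand":-1,"x":0.009,"y":-0.003,"z":0.1,"roll":-0.001},{"hand":-1,"x":0.009,"y":-0.003,"z":0.16,"roll":-0.001},{"hand":-1,"x":0.009,"y":-0.003,"z":0.2,"roll":-0.001},{"hand":-1,"x":0.009,"y":-0.003,"z":0.2,"roll":-0.001},{"hand":1,"x":0.009,"y":-0.003,"z":0.2,"roll":-0.001},{"hand":1,"x":0.009,"y":-0.003,"z":0.2,"roll":-0.001},{"hand":1,"x":0.009,"y":-0.003,"z":0.2,"roll":-0.001},{"hand":1,"x":0.009,"y":-0.003,"z":0.2,"roll":-0.001},{"hand":1,"x":0.009,"y":-0.003,"z":0.2,"roll":-0.001}], "grip_force": 40}}

```text
time: 2.5
tool_pos: [0.4638, -0.2323, 0.102]
tcp_rot: [3.12, 0.352, 0.004]
wrist_force: [0.1, 3.1, 3.9]
width: 0.297
grip_force: 3.1
```

Emit:
{"fn": "servo_tool", "kwargs": {"targets": [{"hand":1,"x":0,"y":0,"z":0,"roll":0},{"hand":1,"x":0,"y":0,"z":0,"roll":0},{"hand":1,"x":0,"y":0,"z":0,"roll":0},{"hand":1,"x":0,"y":0,"z":0,"roll":0}]}}

```text
time: 2.83
tool_pos: [0.4636, -0.232, 0.1016]
tcp_rot: [3.121, 0.352, 0.003]
wrist_force: [-1.1, 1.0, 6.1]
width: 0.254
grip_force: 43.8
```

Emit:
{"fn": "servo_tool", "kwargs": {"targets": [{"hand":1,"x":0,"y":0,"z":-0.05,"roll":0},{"hand":1,"x":0,"y":0,"z":-0.12,"roll":0},{"hand":1,"x":0,"y":0,"z":-0.18,"roll":0},{"hand":1,"x":0,"y":0,"z":-0.22,"roll":0},{"hand":1,"x":0,"y":0,"z":-0.22,"roll":0}]}}

```text
time: 3.25
tool_pos: [0.4655, -0.2333, 0.2157]
tcp_rot: [3.116, 0.352, 0.012]
wrist_force: [1.3, -0.6, -1.0]
width: 0.253
grip_force: 43.1
```

```bash
python3 - <<'E'
from h import *
plan([.4625,.1974,.212],95.8); s=bot.read_state(); print(s["tool_pos"],s["wrist_force"],s["width"])
cv2.imwrite("pics/s1.png",cv2.resize(read_camera("side")[100:300,220:420,::-1],(600,600)))
t=bot.read_state()["tool_pos"]
E
```

```text
shift [ 0.1862 -0.841   0.0032] tooly deg -77.11 tool x [0.975 0.223 0.007] q6 0.834 t 3.25
roll 0.0394 deg 7.09
[ 0.46550548 -0.23326875  0.21565429] [ 1.34310879 -0.578587   -1.01902645] 0.2525370631450414
```

View pics/s1.png

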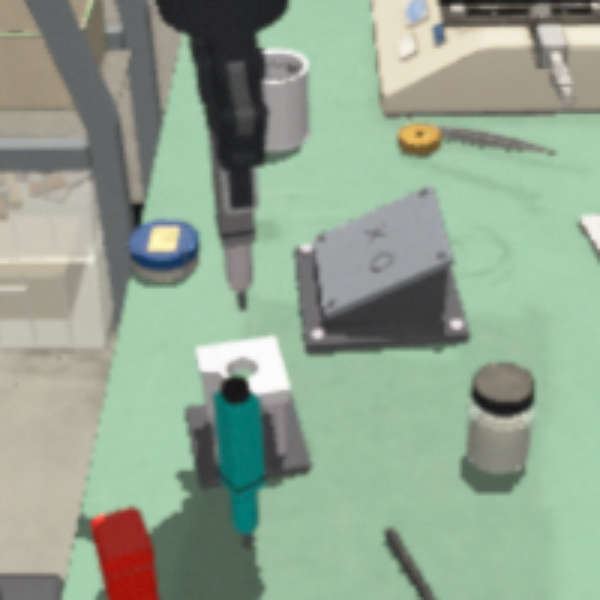

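The probe is out of the stand and held upright, with its tip at about (301,202) in the full side image. Moving it over the pot.

Emit:
{"fn": "servo_tool", "kwargs": {"targets": [{"hand":1,"x":0.02,"y":-0.08,"z":0,"roll":0.01},{"hand":1,"x":0.186,"y":-0.842,"z":0.002,"roll":0.039},{"hand":1,"x":0.186,"y":-0.842,"z":0.002,"roll":0.039},{"hand":1,"x":0.186,"y":-0.842,"z":0.002,"roll":0.039},{"hand":1,"x":0.186,"y":-0.842,"z":0.002,"roll":0.039},{"hand":1,"x":0.186,"y":-0.842,"z":0.002,"roll":0.039},{"hand":1,"x":0.186,"y":-0.842,"z":0.002,"roll":0.039},{"hand":1,"x":0.186,"y":-0.842,"z":0.002,"roll":0.039},{"hand":1,"x":0.186,"y":-0.842,"z":0.002,"roll":0.039},{"hand":1,"x":0.186,"y":-0.842,"z":0.002,"roll":0.039}]}}

```text
time: 4.13
tool_pos: [0.4576, 0.186, 0.2066]
tcp_rot: [3.136, 0.161, -0.006]
wrist_force: [1.7, 0.3, -1.2]
width: 0.249
grip_force: 43.0
```

Emit:
{"fn": "servo_tool", "kwargs": {"targets": [{"hand":1,"x":0,"y":0,"z":0,"roll":0},{"hand":1,"x":0,"y":0,"z":0,"roll":0},{"hand":1,"x":0,"y":0,"z":0,"roll":0}]}}

```text
time: 4.38
tool_pos: [0.4582, 0.1841, 0.2071]
tcp_rot: [3.136, 0.163, -0.006]
wrist_force: [-1.0, -0.6, -2.1]
width: 0.252
grip_force: 43.1
```

```bash
python3 - <<'E'
from h import *
plan([.4625,.1974,.212],95.8); s=bot.read_state(); print(s["tool_pos"],pix("side",[.4655-.002,-.2333,.126]))
E
```

```text
shift [ 0.0112 -0.0255 -0.01  ] tooly deg -84.06 tool x [ 0.995  0.104 -0.004] q6 1.799 t 4.3833
roll 0.0008 deg 0.14
[0.4582262  0.18411898 0.20706522] [299.99735819 202.91557268]
```

Emit:
{"fn": "servo_tool", "kwargs": {"targets": [{"hand":1,"x":0.012,"y":-0.026,"z":0,"roll":0},{"hand":1,"x":0.012,"y":-0.026,"z":0,"roll":0},{"hand":1,"x":0.012,"y":-0.026,"z":0.04,"roll":0},{"hand":1,"x":0.012,"y":-0.026,"z":0.1,"roll":0},{"hand":1,"x":0.012,"y":-0.026,"z":0.15,"roll":0},{"hand":1,"x":0.012,"y":-0.026,"z":0.18,"roll":0},{"hand":1,"x":0.012,"y":-0.026,"z":0.19,"roll":0},{"hand":1,"x":0.012,"y":-0.026,"z":0.19,"roll":0},{"hand":1,"x":0.012,"y":-0.026,"z":0.19,"roll":0}]}}

```text
time: 5.13
tool_pos: [0.465, 0.1975, 0.1148]
tcp_rot: [-3.137, -0.158, -0.001]
wrist_force: [0.5, 0.8, 0.0]
width: 0.253
grip_force: 43.1
```

Emit:
{"fn": "servo_tool", "kwargs": {"targets": [{"hand":1,"x":0,"y":0,"z":0.006,"roll":0},{"hand":1,"x":0,"y":0,"z":0.006,"roll":0},{"hand":1,"x":0,"y":0,"z":-0.04,"roll":0},{"hand":1,"x":0,"y":0,"z":-0.1,"roll":0},{"hand":1,"x":0,"y":0,"z":-0.15,"roll":0},{"hand":1,"x":0,"y":0,"z":-0.17,"roll":0},{"hand":1,"x":0,"y":0,"z":-0.17,"roll":0},{"hand":1,"x":0,"y":0,"z":-0.17,"roll":0}]}}

```text
time: 5.8
tool_pos: [0.4647, 0.1982, 0.1998]
tcp_rot: [-3.137, -0.161, -0.003]
wrist_force: [-0.4, 0.5, -1.9]
width: 0.254
grip_force: 43.1
```

Emit:
{"fn": "servo_tool", "kwargs": {"targets": [{"hand":1,"x":0,"y":0,"z":0,"roll":0},{"hand":1,"x":0,"y":0,"z":0.05,"roll":0},{"hand":1,"x":0,"y":0,"z":0.1,"roll":0},{"hand":1,"x":0,"y":0,"z":0.15,"roll":0},{"hand":1,"x":0,"y":0,"z":0.174,"roll":0},{"hand":1,"x":0,"y":0,"z":0.176,"roll":0},{"hand":1,"x":0,"y":0,"z":0.176,"roll":0},{"hand":1,"x":0,"y":0,"z":0.176,"roll":0}]}}

```text
time: 6.47
tool_pos: [0.4649, 0.1983, 0.1119]
tcp_rot: [-3.137, -0.16, -0.001]
wrist_force: [0.2, 0.6, -1.9]
width: 0.249
grip_force: 43.1
```

Emit:
{"fn": "servo_tool", "kwargs": {"targets": [{"hand":1,"x":0,"y":0,"z":-0.05,"roll":0},{"hand":1,"x":0,"y":0,"z":-0.1,"roll":0},{"hand":1,"x":0,"y":0,"z":-0.15,"roll":0},{"hand":1,"x":0,"y":0,"z":-0.18,"roll":0},{"hand":1,"x":0,"y":0,"z":-0.18,"roll":0},{"hand":1,"x":0,"y":0,"z":-0.18,"roll":0},{"hand":1,"x":0,"y":0,"z":-0.18,"roll":0}]}}

```text
time: 7.05
tool_pos: [0.4641, 0.198, 0.2011]
tcp_rot: [-3.137, -0.16, -0.0]
wrist_force: [0.1, 0.3, -2.4]
width: 0.251
grip_force: 43.1
```

Strokes are done. The tool can't tilt, so I'll pivot the gauge in a light grip by pushing its nose against the pot's inner rim.

Emit:
{"fn": "servo_tool", "kwargs": {"targets": [{"hand":1,"x":0,"y":0,"z":0.05,"roll":0},{"hand":1,"x":0,"y":0,"z":0.1,"roll":0},{"hand":1,"x":0,"y":0,"z":0.145,"roll":0},{"hand":1,"x":-0.015,"y":0,"z":0.145,"roll":0},{"hand":1,"x":-0.03,"y":0,"z":0.145,"roll":0},{"hand":1,"x":-0.03,"y":0,"z":0.145,"roll":0},{"hand":1,"x":-0.03,"y":0,"z":0.145,"roll":0}], "grip_force": 20}}

```text
time: 7.63
tool_pos: [0.4495, 0.1968, 0.13]
tcp_rot: [-3.137, -0.161, -0.002]
wrist_force: [-0.2, -0.2, -1.3]
width: 0.255
grip_force: 43.0
```

Emit:
{"fn": "servo_tool", "kwargs": {"targets": [{"hand":1,"x":-0.006,"y":0,"z":0,"roll":0},{"hand":1,"x":-0.012,"y":0,"z":0,"roll":0},{"hand":1,"x":-0.018,"y":0,"z":0,"roll":0},{"hand":1,"x":-0.024,"y":0,"z":0,"roll":0},{"hand":1,"x":-0.03,"y":0,"z":0,"roll":0},{"hand":1,"x":-0.03,"y":0,"z":0,"roll":0}]}}

```text
time: 8.13
tool_pos: [0.437, 0.1957, 0.1309]
tcp_rot: [-3.136, -0.161, -0.011]
wrist_force: [5.1, 0.6, 0.9]
width: 0.25
grip_force: 43.1
```

Emit:
{"fn": "servo_tool", "kwargs": {"targets": [{"hand":1,"x":-0.006,"y":0,"z":0.001,"roll":0},{"hand":1,"x":-0.012,"y":0,"z":0.002,"roll":0},{"hand":1,"x":-0.018,"y":0,"z":0.003,"roll":0},{"hand":1,"x":-0.024,"y":0,"z":0.004,"roll":0},{"hand":1,"x":-0.03,"y":0,"z":0.005,"roll":0},{"hand":1,"x":-0.03,"y":0,"z":0.005,"roll":0}], "grip_force": 20}}

```text
time: 8.63
tool_pos: [0.4223, 0.1945, 0.1287]
tcp_rot: [-3.135, -0.161, -0.011]
wrist_force: [5.2, 0.8, 2.0]
width: 0.25
grip_force: 43.3
```

```bash
python3 - <<'E'
from h import *
s=bot.read_state(); print(s["tool_pos"],s["tcp_rot"],s["wrist_force"],s["torque"])
cv2.imwrite("pics/s2.png",cv2.resize(read_camera("side")[60:180,250:370,::-1],(600,600),interpolation=cv2.INTER_CUBIC))
E
```

```text
[0.42227144 0.19447352 0.12870444] [-3.13540387 -0.16065496 -0.01084656] [5.18412231 0.81520231 1.95622833] [ 0.19544104 -1.21371069  0.02973655]
```

View pics/s2.png

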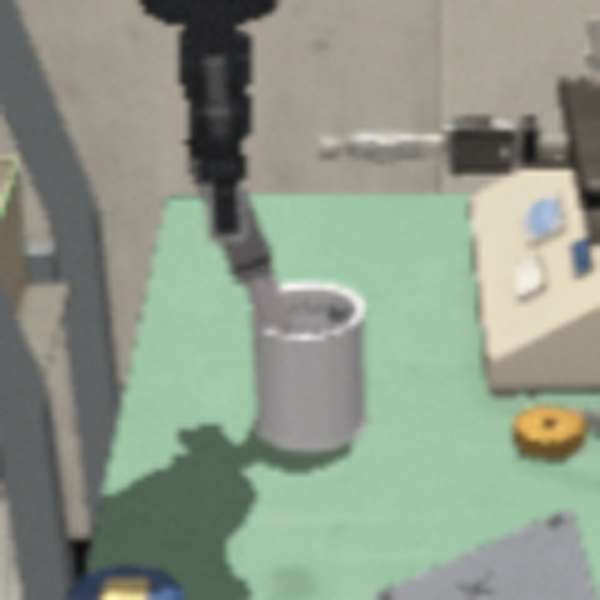

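The gauge is pivoting in the grip, now roughly 18° by dead reckoning. I'll go a little further, then lift clear and measure.

Emit:
{"fn": "servo_tool", "kwargs": {"targets": [{"hand":1,"x":-0.006,"y":0,"z":0.002,"roll":0},{"hand":1,"x":-0.012,"y":0,"z":0.004,"roll":0},{"hand":1,"x":-0.018,"y":0,"z":0.006,"roll":0},{"hand":1,"x":-0.02,"y":0,"z":0.007,"roll":0},{"hand":1,"x":-0.02,"y":0,"z":0.007,"roll":0},{"hand":1,"x":-0.01,"y":0,"z":-0.03,"roll":0},{"hand":1,"x":0,"y":0,"z":-0.1,"roll":0},{"hand":1,"x":0,"y":0,"z":-0.17,"roll":0},{"hand":1,"x":0,"y":0,"z":-0.19,"roll":0},{"hand":1,"x":0,"y":0,"z":-0.19,"roll":0}], "grip_force": 60}}

```text
time: 9.52
tool_pos: [0.4211, 0.1943, 0.2248]
tcp_rot: [-3.135, -0.16, -0.008]
wrist_force: [0.5, 0.8, -1.4]
width: 0.247
grip_force: 61.0
```

```bash
python3 - <<'E'
from h import *
plan([.49,-.10,.215],95.8);s=bot.read_state(); print(s["tool_pos"],s["tcp_rot"],s["wrist_force"],s["grip_force"])
E
```

```text
shift [0.0771 0.5995 0.0189] tooly deg -84.15 tool x [0.995 0.102 0.005] q6 1.847 t 9.5167
roll 0.0003 deg 0.05
[0.42107528 0.19425518 0.22482501] [-3.13540168 -0.16014674 -0.00770564] [ 0.51227288  0.77677541 -1.40087363] 60.97939968109131
```

Emit:
{"fn": "servo_tool", "kwargs": {"targets": [{"hand":1,"x":0.02,"y":0.06,"z":0.01,"roll":0},{"hand":1,"x":0.103,"y":0.58,"z":0.05,"roll":0},{"hand":1,"x":0.103,"y":0.58,"z":0.05,"roll":0},{"hand":1,"x":0.103,"y":0.58,"z":0.05,"roll":0},{"hand":1,"x":0.103,"y":0.58,"z":0.05,"roll":0},{"hand":1,"x":0.103,"y":0.58,"z":0.05,"roll":0},{"hand":1,"x":0.103,"y":0.58,"z":0.05,"roll":0},{"hand":1,"x":0.103,"y":0.58,"z":0.05,"roll":0},{"hand":1,"x":0.103,"y":0.58,"z":0.05,"roll":0},{"hand":1,"x":0.103,"y":0.58,"z":0.05,"roll":0}]}}

```text
time: 10.35
tool_pos: [0.4984, -0.0897, 0.1938]
tcp_rot: [-3.135, -0.156, 0.008]
wrist_force: [-0.5, 0.0, -1.7]
width: 0.249
grip_force: 60.8
```

Emit:
{"fn": "servo_tool", "kwargs": {"targets": [{"hand":1,"x":0,"y":0,"z":0,"roll":0},{"hand":1,"x":0,"y":0,"z":0,"roll":0},{"hand":1,"x":0,"y":0,"z":0,"roll":0}]}}

```text
time: 10.6
tool_pos: [0.4999, -0.0883, 0.196]
tcp_rot: [-3.137, -0.163, 0.001]
wrist_force: [-0.2, -0.4, -1.6]
width: 0.252
grip_force: 60.9
```

```bash
python3 - <<'E'
from h import *
plan([.502,-.089,.159],95.8);s=bot.read_state(); print(s["tool_pos"],s["tcp_rot"],s["wrist_force"],s["grip_force"])
a=read_camera("side")[:,:,::-1];b=read_camera("wrist")[:,:,::-1]
np.save("sb.npy",s,allow_pickle=True); cv2.imwrite("pics/s3.png",a);cv2.imwrite("pics/w3.png",b)
M=R.from_rotvec(s["tcp_rot"]).as_matrix(); u=M[:,0]; p=s["tool_pos"]+.0459*u+[0,0,-.0794]
print("pred tip",p,pix("side",p),pix("wrist",p,s))
x,y=pix("side",p).astype(int); 
A=cv2.resize(a[y-60:y+40,x-50:x+30],(480,600),interpolation=cv2.INTER_CUBIC); print("side crop off",x-50,y-60,"x6")
x,y=pix("wrist",p,s).astype(int); x0,y0=max(x-60,0),max(y-100,0); print("wrist off",x0,y0,"x2.5")
B=cv2.resize(b[y0:y0+240,x0:x0+128],(320,600),interpolation=cv2.INTER_CUBIC); 
cv2.imwrite("pics/c3.png",np.hstack([A,B])[:, :800])
E
```

```text
shift [0.0041 0.0019 0.074 ] tooly deg -84.03 tool x [ 0.995  0.104 -0.001] q6 1.242 t 10.6
roll 0.0009 deg 0.17
[ 0.49989214 -0.08830373  0.19601152] [-3.13681097e+00 -1.63469590e-01  9.52912733e-04] [-0.21081834 -0.38275691 -1.60116566] 60.851569175720215
pred tip [ 0.54554349 -0.08353268  0.11658496] [340.29433092 164.67548214] [314.05341252 149.32416817]
side crop off 290 104 x6
wrist off 254 49 x2.5
```

View pics/c3.png

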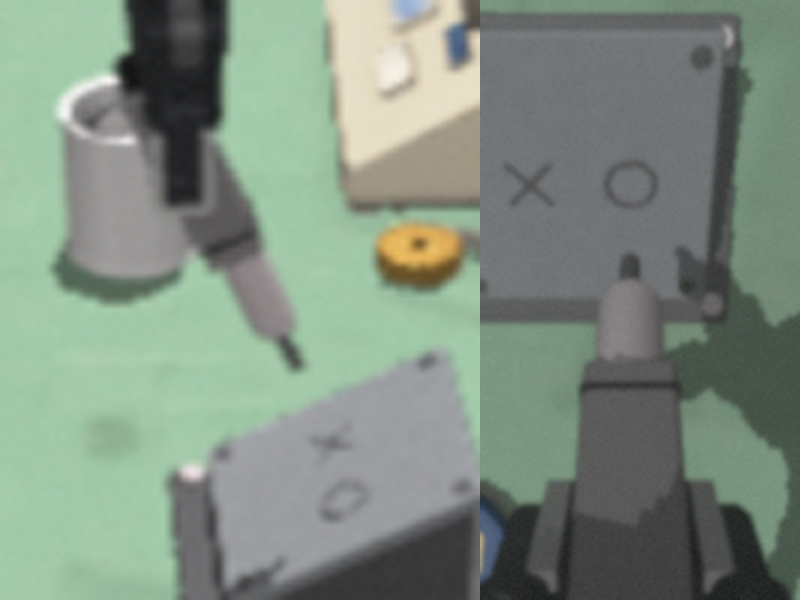

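The gauge is held tilted by about 25°. In full-image pixels the tip is at side (339.5,165) and wrist (314,152), within 3 px of prediction; the ring is at wrist (314,123) and side (347,187), and the cross is to its left.

```bash
python3 - <<'E'
from h import *
s=np.load("sb.npy",allow_pickle=True).item()
tip,e=tri(ray("side",(339.5,165)),ray("wrist",(314,152.4),s)); print("tip",tip,e)
# grip/nose line: side (328.7,145.3), wrist (254+(630-480)/2.5, 49+384/2.5)
sh,e=tri(ray("side",(328.5,145)),ray("wrist",(314,49+384/2.5),s)); print("shoulder",sh,e,np.linalg.norm(sh-tip))
d=sh-tip; M=R.from_rotvec(s["tcp_rot"]).as_matrix(); c=M.T@d; print("tilt",np.degrees(np.arctan2(-c[0],-c[2])),"lateral",np.degrees(np.arctan2(c[1],-c[2])))
r,e=tri(ray("side",(347.3,187.3)),ray("wrist",(314,123),s)); print("ring",r,e, plane("wrist",(314,123),.052,s),plane("side",(347.3,187.3),.052))
for th in(20,25,28):
    t=np.radians(th); g=s["tool_pos"]+[0,0,.019]
    for a in(.1086,.0486): print(th,a,pix("side",g+a*(np.sin(t)*M[:,0]-[0,0,np.cos(t)])).round(1),pix("wrist",g+a*(np.sin(t)*M[:,0]-[0,0,np.cos(t)]),s).round(1))
E
```

```text
tip [ 0.54344001 -0.08377596  0.11593911] 0.0005945740071634703
shoulder [ 0.52053779 -0.08572163  0.16986818] 0.002376621350818793 0.05862288230534798
tilt 23.11320435147989 lateral -0.5051824918496155
ring [ 0.56130523 -0.08210455  0.05104371] 0.00207067425243893 [ 0.56033376 -0.08201479  0.052     ] [ 0.56229201 -0.083549    0.052     ]
20 0.1086 [336.5 166.2] [314.1 160. ]
20 0.0486 [327.1 145.6] [314.2 210.7]
25 0.1086 [340.3 164.7] [314.1 149.3]
25 0.0486 [328.9 144.9] [314.2 205.5]
28 0.1086 [342.5 163.6] [314.1 142.9]
28 0.0486 [329.9 144.4] [314.2 202.5]
```

Emit:
{"fn": "servo_tool", "kwargs": {"targets": [{"hand":1,"x":0.01,"y":0.001,"z":0.02,"roll":0},{"hand":1,"x":0.02,"y":0.002,"z":0.06,"roll":0},{"hand":1,"x":0.025,"y":0.002,"z":0.095,"roll":0},{"hand":1,"x":0.025,"y":0.002,"z":0.106,"roll":0},{"hand":1,"x":0.025,"y":0.002,"z":0.106,"roll":0},{"hand":1,"x":0.025,"y":0.002,"z":0.106,"roll":0}]}}

```text
time: 11.2
tool_pos: [0.5127, -0.0892, 0.143]
tcp_rot: [-3.137, -0.161, 0.002]
wrist_force: [0.4, 0.1, -1.1]
width: 0.248
grip_force: 60.8
```

```bash
python3 - <<'E'
from h import *
s=bot.read_state(); print(s["tool_pos"],s["tcp_rot"],s["wrist_force"])
o=s["tool_pos"]-np.load("sb.npy",allow_pickle=True).item()["tool_pos"]; tip=np.array([.54344,-.08378,.11594])+o; r=np.array([.5610,-.0828,.052]); n=np.array([-.4205,-.044,.906])
d=tip-r; print("tip",tip,"height over face",d@n,"in-plane",d-(d@n)*n)
b=read_camera("wrist")[:,:,::-1]; cv2.imwrite("pics/w4.png",cv2.resize(b[80:200,250:370],(600,600),interpolation=cv2.INTER_CUBIC)); print(pix("wrist",tip,s),pix("wrist",r,s))
E
```

```text
[ 0.5126782  -0.08924481  0.14296181] [-3.13720038e+00 -1.61005957e-01  1.61130180e-03] [ 0.44021306  0.08166914 -1.12949658]
tip [ 0.55622607 -0.08472108  0.06289029] height over face 0.011958568522275746 in-plane [ 2.54645090e-04 -1.39490202e-03  5.58263556e-05]
[313.97360197 151.96783058] [312.13870947 143.40580631]
```

View pics/w4.png

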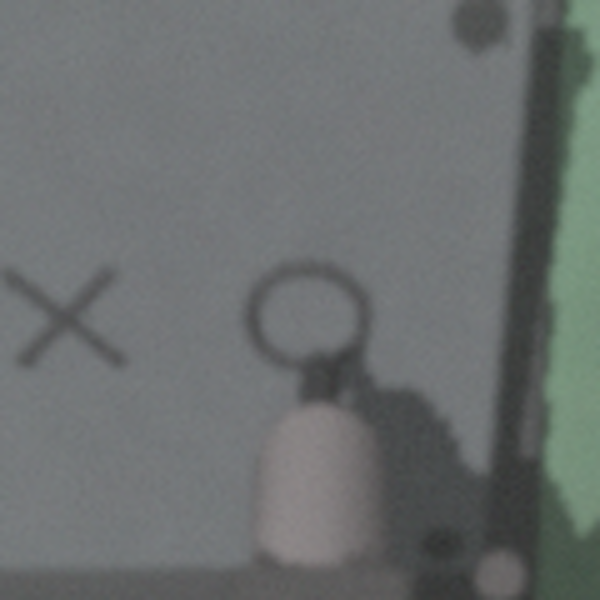

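The tip is at (314,152) and the ring's centre at (312,143), as predicted; the tip is about 12 mm above the face and 1.4 mm to the right. Now approaching along the normal.

Emit:
{"fn": "servo_tool", "kwargs": {"targets": [{"hand":1,"x":0.002,"y":-0.003,"z":0.004,"roll":0},{"hand":1,"x":0.004,"y":-0.003,"z":0.009,"roll":0},{"hand":1,"x":0.006,"y":-0.003,"z":0.014,"roll":0},{"hand":1,"x":0.008,"y":-0.003,"z":0.018,"roll":0},{"hand":1,"x":0.01,"y":-0.003,"z":0.022,"roll":0},{"hand":1,"x":0.012,"y":-0.003,"z":0.025,"roll":0},{"hand":1,"x":0.012,"y":-0.003,"z":0.025,"roll":0},{"hand":1,"x":0.012,"y":-0.003,"z":0.025,"roll":0}]}}

```text
time: 11.92
tool_pos: [0.5187, -0.0875, 0.1308]
tcp_rot: [3.137, 0.16, -0.001]
wrist_force: [-1.3, 0.1, 0.6]
width: 0.251
grip_force: 60.9
```

```bash
cat > m.py <<'E'
from h import *
s=bot.read_state(); print(s["tool_pos"],s["wrist_force"],s["grip_force"])
o=s["tool_pos"]-np.load("sb.npy",allow_pickle=True).item()["tool_pos"]; tip=np.array([.54344,-.08378,.11594])+o; r=np.array([.5610,-.0828,.052]); n=np.array([-.4205,-.044,.906])
d=tip-r; print("height over face",d@n,"in-plane",d-(d@n)*n, "force along n",s["wrist_force"]@n)
E
python3 m.py
```

```text
[ 0.51867928 -0.08745372  0.13082391] [-1.33351821  0.05275259  0.6010364 ] 60.92186450958252
height over face -0.0016406313914255216 in-plane [ 0.00053725 -0.00020217  0.0002388 ] force along n 1.1029622732917714
```

Emit:
{"fn": "servo_tool", "kwargs": {"targets": [{"hand":1,"x":0.001,"y":0,"z":0.002,"roll":0},{"hand":1,"x":0.002,"y":0,"z":0.0045,"roll":0},{"hand":1,"x":0.002,"y":0,"z":0.0045,"roll":0},{"hand":1,"x":0.002,"y":0,"z":0.0045,"roll":0},{"hand":1,"x":0.002,"y":0,"z":0.0045,"roll":0},{"hand":1,"x":0.002,"y":0,"z":0.0045,"roll":0}]}}

```text
time: 12.42
tool_pos: [0.5197, -0.0873, 0.1286]
tcp_rot: [3.137, 0.16, -0.0]
wrist_force: [-1.0, -0.4, 0.7]
width: 0.249
grip_force: 61.0
```

```bash
python3 m.py; python3 - <<'E'
from h import *
a=read_camera("side")[:,:,::-1];s=bot.read_state();b=read_camera("wrist")[:,:,::-1]
A=cv2.resize(a[125:225,300:380],(480,600),interpolation=cv2.INTER_CUBIC)
B=cv2.resize(b[80:200,282:346],(320,600),interpolation=cv2.INTER_CUBIC)
cv2.imwrite("pics/c5.png",np.hstack([A,B])); print(s["wrist_force"])
E
```

```text
[ 0.51965783 -0.08730517  0.1285801 ] [-1.04317251 -0.36610897  0.66783422] 60.99921941757202
height over face -0.0040915445842549525 in-plane [ 0.0004852  -0.00016146  0.00021551] force along n 1.0598206445266278
[-1.06033805 -0.05778667  1.10377119]
```

View pics/c5.png

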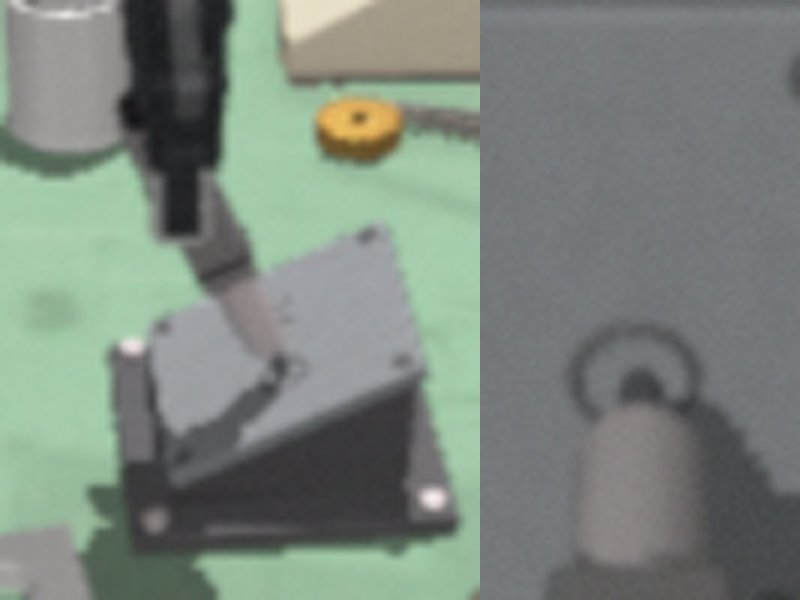

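Emit:
{"fn": "servo_tool", "kwargs": {"targets": [{"hand":1,"x":0.001,"y":0,"z":0.002,"roll":0},{"hand":1,"x":0.001,"y":0,"z":0.002,"roll":0},{"hand":1,"x":0.001,"y":0,"z":0.002,"roll":0},{"hand":1,"x":0.001,"y":0,"z":0.002,"roll":0},{"hand":1,"x":0.001,"y":0,"z":0.002,"roll":0},{"hand":1,"x":0.001,"y":0,"z":0.002,"roll":0}]}}

```text
time: 13.02
tool_pos: [0.5202, -0.0873, 0.1276]
tcp_rot: [3.137, 0.16, -0.0]
wrist_force: [-1.3, -0.8, 1.4]
width: 0.255
grip_force: 61.0
```

```bash
python3 m.py; python3 - <<'E'
from h import *
F=[]
for _ in range(20): read_camera("side"); F.append(bot.read_state()["wrist_force"])
F=np.array(F); print(F.mean(0),F.std(0),F.mean(0)@[-.4205,-.044,.906])
E
```

```text
[ 0.5201825  -0.08725405  0.12756573] [-1.25439142 -0.77155789  1.4144488 ] 61.03749632835388
height over face -0.005233430915379296 in-plane [ 0.00052971 -0.00016058  0.0002357 ] force along n 1.8429107467103791
[-1.80474581 -0.47054287  0.78225285] [0.42553202 0.51711427 0.49287254] 1.488320580401539
```

Averaged wrist force less the gauge's weight gives about 2.6 N on the face. That means the plunger is about 5 mm in, with the tip at the ring's centre. Handing in.

```bash
python3 -c "
from workcell import ticket
print(ticket.finish_job())"
```

```text
the job is handed in; nothing more can be done
None
```

I handed the job in at about 14 s with the gauge held still and pressed inside the ring, after two full strokes in the pot. By my estimate it is about 2° off square, with about 2.6 N on the face and the tip roughly 5 mm in; the hand-in returned no verdict.

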